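Slide the dish stage home between camera and backlight

TASK

The dish imager's stage has been drawn out to its loading end to take a dish. Slide it back between the camera and the backlight until all three ball feet have dropped into their seats (cone, groove and flat), with the dish still lying in its place on the stage. Leave the other things on the bench where they are.

Things in the scene. Friction and masses are not known exactly. Their poses are not given: they have to be found in the camera images.
- imager: Fixed instrument base: flat grey T-shaped plate, 16 mm thick, on the bench. Origin: on the bench under the middle of the measuring place (where the stage's middle belongs). z up; x along the line of sight, camera to backlight; y the way the stage slides home (roughly to the robot's left). Runway for the stage: x -62 to 62, y -175 to 62 mm, face at z = 16 mm, low friction, flat but for three seats.
- loading_end (a point): Middle of the runway's open end: 0, -175, 16 mm in the imager's frame. Here the runway stands free: no camera or backlight beside it.
- lens (a point): Middle of the camera's lens front: -84, 0, 43 mm in the imager's frame. Lens radius 21 mm; behind it the camera's body spans x -176 to -120, y -27 to 27 mm, top at z = 72 mm, on a wing of the base that spans x -184 to -62, y -42 to 42 mm.
- panel (a point): Middle of the backlight's white panel: 82, 0, 50 mm in the imager's frame, facing the lens. Black housing: x 82 to 111, y -36 to 36 mm, top at z = 80 mm, on a wing of the base that spans x 62 to 112, y -42 to 42 mm. The gap between lens and panel is 166 mm.
- stage: Loose stage: square aluminium plate 116 x 116 x 12 mm on three steel ball feet of 16 mm diameter, 0.9 kg. Origin: under its middle, level with the balls' lowest points; plate at z = 13 to 25 mm; x, y along its edges. It starts on the runway's face 85 to 115 mm short of home (imager's -y), up to 12 mm aside, turned up to 0.2 rad. Home: above the imager's origin at z = 9.4 mm, axes as the imager's.
- stage_top (a point): Middle of the plate's top face: 0, 0, 25 mm in the stage's frame; four black pads, 5 mm high, keep the dish there. The plate's edges span z = 29 to 41 mm over the bench while it slides (1.5 to 3.5 N) and 22.4 to 34.4 mm when home. It drops 6.6 mm when all balls are within about 5 mm of their seats, which then centre it; a further push of about 15 N or more makes it tip or climb out.
- dish: Clear round covered petri dish, 94 mm diameter, 14 mm high, 16 g, loose on the stage between the four pads (3 to 5 mm play). Origin: centre of its underside, at z = 25 mm of the stage; z up.
- ball_cone (a point): Centre of the stage's ball foot for the cone: 44, 40, 8 mm in the stage's frame.
- ball_groove (a point): Centre of the ball foot for the groove: -44, 40, 8 mm in the stage's frame.
- ball_flat (a point): Centre of the ball foot for the flat: 0, -44, 8 mm in the stage's frame.
- seat_cone (a point): Where that ball's centre comes to rest in the cone seat (mouth 18 mm across, walls at 55 degrees): 44, 40, 17.4 mm in the imager's frame.
- seat_groove (a point): Where the ball's centre rests in the V groove (18 mm wide, 30 mm long along x): -44, 40, 17.4 mm in the imager's frame.
- seat_flat (a point): Where the ball's centre rests over the flat seat (floor of a round pocket 22 mm across, 6.6 mm deep): 0, -44, 17.4 mm in the imager's frame.
- amber_bottle: Bystander: small brown reagent bottle, 48 mm diameter, 90 mm high, standing left of the imager. Origin: centre of underside.
- spare_dish: Bystander: another petri dish, 94 mm diameter, 14 mm high, lying on the bench left of the imager. Origin: centre of underside.
- cryo_box: Bystander: cardboard box 133 x 133 x 50 mm standing to the far left. Origin: centre of underside.

How it is judged (in metres and radians):
At the end, for the whole second after the job is handed in: Each of the three ball feet rests in its own seat (ball centre within 3 mm of its seated place), the dish lies flat on the stage between the four pads (within 8 mm of the stage's middle), and both are at rest (distance between ball_cone and seat_cone below 0.003 m and distance between ball_groove and seat_groove below 0.003 m and distance between ball_flat and seat_flat below 0.003 m and linear speed of each of stage, dish below 0.01 m/s and horizontal distance between dish and stage below 0.008 m and z of dish in the frame of stage below 0.028 m and angle between dish's own z axis and vertical below 0.08 rad); the robot touches nothing.
It fails at once if a bystander (brown bottle, spare dish, cardboard box) is moved more than 20 mm (distance of any of amber_bottle, spare_dish, cryo_box from where it was at the start of the episode above 0.02 m).
It also fails if it takes over 51 s, if anything falls off the work surface, if the arm or the gripper's body presses on something with over 40 N, if the wrist force passes 120 N, or if a joint passes its speed limit or range.

ROBOT

A 6-joint arm with a two-finger parallel gripper is mounted at the origin on the work surface; the furniture and walls round the work are solid. World frame = base frame: x ahead of the robot, y to its left, z up, the work surface at z = 0. Lengths are in mm, angles in degrees, forces in N, time in s.
With the tool pointing down it reaches from about 300 to 750 mm from the base axis. Payload 8.5 kg.
Tool frame: the origin (TCP) lies at the very end of the fingers, on their centre line; the grasp point (between the pads) lies behind it (env.tcp_to_grasp is the z of the grasp point in the tool frame, in mm); z points along the fingers, y is the line along which they close (so a half turn about z gives the same grasp; the last joint's range is limited). The gripper opens to 88 mm and grips with 3 to 60 N. Pads are 18 mm wide; open, the fingers measure 123 mm over their backs; the gripper's body (75 mm by 187 mm) begins 45 mm behind the grasp point.
Start: joints at [-88.024, 21.807, 74.336, -0, 83.858, -12.336], TCP at [135.961, -532.912, 238.748] pointing down, gripper open.
Joint ranges: [-178.18, 178.18], [-50.72, 133.34], [12.68, 142.11], [-81.47, 261.47], [9.98, 163.14], [-165.26, 165.26]. Speed limits (degrees/s): [136.94, 136.94, 180, 180, 180, 180].

INTERFACE

Orientations are given as a 3x3 rotation matrix whose columns are the frame's x, y, z axes.
In Python, from station import env, get_image, camera_info gives the robot as it stands.
- The arm moves only by the tool send_rows, never from a script. Its argument "series" is a list of rows, each a list of 3 entries, a list of its own where there are three numbers: the shift along the tool's x, y, z in mm, then the turn about the tool's z in rad, then the opening, from 0 (shut) to 1 (fully open). In form: [[[x, y, z], turn, claw], ...]. A call has 1 to 5 rows; each row shifts and turns the commanded pose from where the row before left it, along the tool's axes as they then stand; what a row does not reach is not made up. A row lasts 1/8 s, in which the tool goes at most 62.5 mm and 10.7 degrees, less where a joint would pass 70% of its speed; a pose out of reach is approached as far as the arm can. A call with a gripper value outside its range is refused whole. The fingers move at their own pace and stop on an object; "squeeze" is the grip in N (left out, the last holds). Time passes only in rows, so rows that do not move let the fingers close. It gives the time, the measured TCP pose, the force, the opening and the grip force at its end, in the units of the state.
- env.observe(): the state, without advancing time (a new reading comes with each control period).
- get_image(name): name is "scene" or "side" or "wrist"; returns the picture (480x640x3 uint8, red, green, blue); there is no depth.
- camera_info(name): a dict with "fx", "fy", "cx", "cy" (pixels), "rvec" (rotation vector, rad) and "tvec" (3), from world to camera coordinates, as OpenCV has them; the wrist camera has in their place "mount" (4x4, takes a point from camera to tool coordinates, whose origin is the TCP and whose axes are the flange's). Camera axes: x right, y down, z forward; pixel columns grow to the right and rows downward; lengths in mm; the calibration is good to about 2 mm. A picture is of the moment at which its call begins: read the wrist's pose just before it. camera_info takes no time and is no camera call.
- env.job_done(): hands the job in; it is judged then, once.
The state is a dict: "t": time; "joint_positions": joint angles; "qd": joint speeds; "joint_torque": joint torques, N m; "tool_pos": TCP position; "tcp_rot": TCP orientation; "contact_force": force on the tool from outside, world axes, zero at the start; "wrist_torque": the same for the moment, N m; "opening": finger opening in mm; "gripper_force": force on a finger pad.
Only numpy, scipy, OpenCV 4.12 (cv2) and the standard library are available. Lean on these libraries where they do the work, as an engineer would, in place of code of your own. Each camera call takes 0.05 s, during which the arm holds its last target. There are 200 camera calls.

## Working session

There is one attempt and no reset: what is moved stays moved. The work goes in short steps, Python scripts to look and compute and a tool call to move; the robot and the scene stay as the last step left them, time stands still between calls to the robot, and variables do not carry over. Pictures are saved under pics/ and viewed, at most 13 in all, crops included, and the job is handed in when it is done.

Besides the shell and the picture viewer there is one more tool, called after "Request:" by a JSON object that holds its "api" and its "payload". send_rows: Moves the arm, as the interface text tells. Its arguments: {"type":"object","properties":{"series":{"type":"array"},"squeeze":{"type":"number"}},"required":["series"]}

```bash
mkdir -p pics
python3 - <<'E'
from station import env,get_image,camera_info
import cv2
for n in ("scene","side","wrist"):
    cv2.imwrite(f"pics/{n}0.png",get_image(n)[:,:,::-1]); print(n,camera_info(n))
s=env.observe();print(s,env.tcp_to_grasp)
E
```

```text
scene {'fx': 552.915233841517, 'fy': 552.915233841517, 'cx': 314.81948161991113, 'cy': 240.90053492202642, 'rvec': array([ 1.95144014, -0.7847482 ,  0.4378639 ]), 'tvec': array([-195.56919894,  242.14644106,  751.10871082])}
side {'fx': 571.4566004596604, 'fy': 571.4566004596604, 'cx': 321.98170369177757, 'cy': 247.20588950638154, 'rvec': array([ 1.95504073,  0.36392979, -0.23679208]), 'tvec': array([-440.74938856,   49.62814795, 1098.02234493])}
wrist {'fx': 422.90445383102826, 'fy': 422.90445383102826, 'cx': 316.20701293539855, 'cy': 240.24087521242112, 'mount': array([[-8.21755609e-05, -9.51804072e-01, -3.06706703e-01,
         7.89464649e+01],
       [ 9.99999758e-01, -2.89987554e-04,  6.31990730e-04,
        -5.39408291e-01],
       [-6.90472477e-04, -3.06706577e-01,  9.51803866e-01,
        -1.46598055e+02],
       [ 0.00000000e+00,  0.00000000e+00,  0.00000000e+00,
         1.00000000e+00]])}
{'t': 0.15, 'joint_positions': array([-8.80240956e+01,  2.18317357e+01,  7.43717659e+01,  1.23256699e-03,
        8.38580533e+01, -1.23332013e+01]), 'qd': array([ 0.06348842, -0.08379106, -0.26901339,  0.03236134, -0.08134887,
       -0.00176666]), 'joint_torque': array([ 3.55045064e-03, -4.38084447e+01, -2.24614584e+01,  7.13752303e-02,
        3.43539042e-02, -8.82213999e-05]), 'tool_pos': array([ 135.95373837, -532.71400885,  238.30096816]), 'tcp_rot': array([[ 9.68977039e-01,  2.47150760e-01, -1.56660925e-05],
       [ 2.47150634e-01, -9.68976475e-01,  1.07443458e-03],
       [ 2.50367249e-04, -1.04497433e-03, -9.99999423e-01]]), 'contact_force': array([-0.75598364,  0.0407051 , -0.61726086]), 'wrist_torque': array([-0.0032532 , -0.027782  , -0.01911594]), 'gripper_force': 0.0, 'opening': 88.01878660801934} -18.700000000000003
```

View pics/scene0.png

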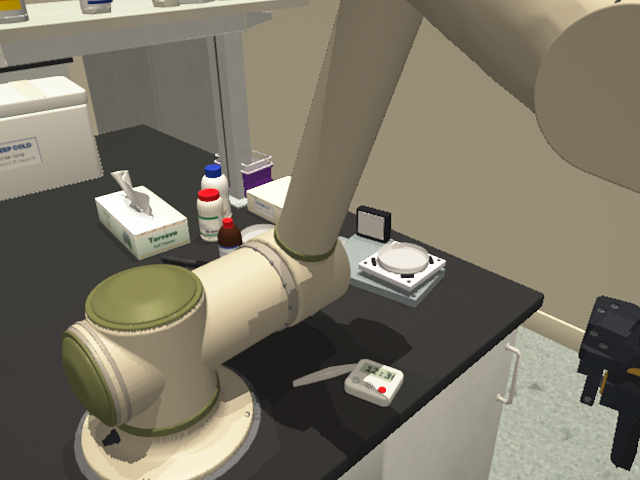

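View pics/side0.png

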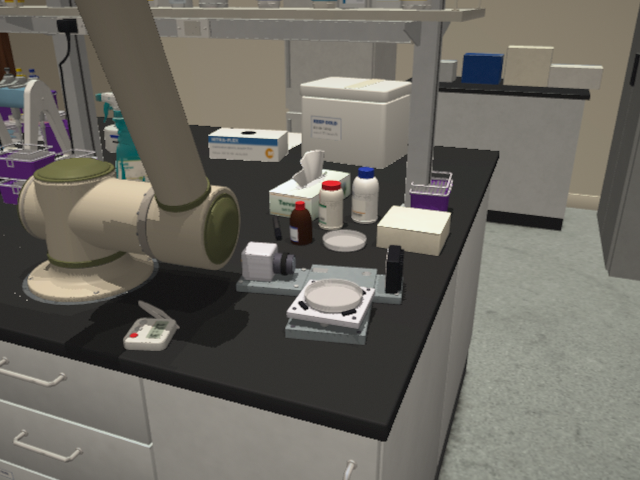

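View pics/wrist0.png

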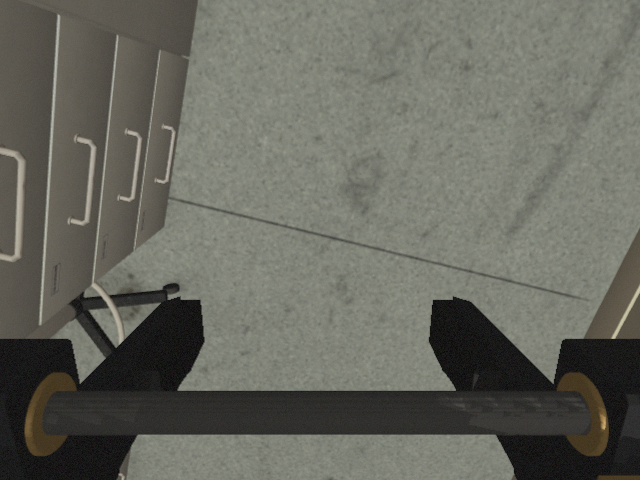

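The side view shows the imager base at (240–403, 265–340), with the stage and dish at about (333,302), the camera on its left and the backlight at (395,270). In the scene view the stage is at (402,263). The wrist camera sees only the floor. Next I'll get rough positions from the side camera.

```bash
cat > h.py <<'E'
import numpy as np,cv2
from station import env,get_image,camera_info
def cast(n,uv,z,state=None):
    c=camera_info(n);uv=np.atleast_2d(uv).astype(float)
    d=np.c_[(uv[:,0]-c['cx'])/c['fx'],(uv[:,1]-c['cy'])/c['fy'],np.ones(len(uv))]
    if n=='wrist':
        M=c['mount'];R=state['tcp_rot'];o=R@M[:3,3]+state['tool_pos'];D=d@(R@M[:3,:3]).T
    else:
        R=cv2.Rodrigues(c['rvec'])[0];o=-R.T@c['tvec'];D=d@R
    return o+D*((z-o[2])/D[:,2])[:,None]
def proj(n,P,state=None):
    c=camera_info(n);P=np.atleast_2d(P)
    if n=='wrist':
        M=c['mount'];R=state['tcp_rot'];q=(P-state['tool_pos'])@R;q=(q-M[:3,3])@M[:3,:3]
    else: q=P@cv2.Rodrigues(c['rvec'])[0].T+c['tvec']
    return np.c_[c['fx']*q[:,0]/q[:,2]+c['cx'],c['fy']*q[:,1]/q[:,2]+c['cy']]
E
python3 - <<'E'
from h import *
np.set_printoptions(precision=1,suppress=True)
print(cast('side',[(302,282),(375,291),(362,326),(289,314)],41),'dish',cast('side',[333,294],55))
print('base',cast('side',[(288,330),(368,338),(402,292),(241,283)],16))
print(cast('side',[(345,240),(302,243),(150,340),(430,245),(378,246)],0))
c=camera_info('side');print('scene side',cast('scene',[(402,262)],41))
E
```

```text
[[421.7  36.4  41. ]
 [546.9  49.9  41. ]
 [559.8 -63.2  41. ]
 [445.  -70.1  41. ]] dish [[494.6  -9.6  55. ]]
base [[445.4 -76.1  16. ]
 [566.9 -53.3  16. ]
 [579.4 109.2  16. ]
 [301.8  38.4  16. ]]
[[ 399.   330.7    0. ]
 [ 317.8  281.3    0. ]
 [ 247.6 -156.1    0. ]
 [ 577.9  370.5    0. ]
 [ 475.4  324.9    0. ]]
scene side [[489.3  -0.5  41. ]]
```

Request:
{"api": "send_rows", "payload": {"series": [[[40, -27, 0], 0, 1], [[40, -27, 0], 0, 1], [[40, -27, 0], 0, 1], [[40, -27, 0], 0, 1], [[40, -27, 0], 0, 1]]}}

```text
t: 0.78
tool_pos: [297.2, -351.3, 238.7]
tcp_rot: [[0.969, 0.247, 0.0], [0.247, -0.969, 0.0], [0.0, -0.0, -1.0]]
contact_force: [0.9, -1.4, -0.0]
opening: 88.2
gripper_force: 0.0
```

Request:
{"api": "send_rows", "payload": {"series": [[[40, -27, 0], 0, 1], [[40, -27, 0], 0, 1], [[40, -27, 0], 0, 1], [[40, -27, 0], 0, 1], [[40, -27, 0], 0, 1]]}}

```text
t: 1.4
tool_pos: [457.6, -171.0, 238.7]
tcp_rot: [[0.969, 0.247, -0.0], [0.247, -0.969, 0.0], [-0.0, -0.0, -1.0]]
contact_force: [0.4, -0.6, -0.2]
opening: 87.8
gripper_force: 0.0
```

Request:
{"api": "send_rows", "payload": {"series": [[[40, -27, 0], 0, 1], [[30, -27, 0], 0, 1], [[0, 0, 0], -0.17, 1], [[0, 0, 0], -0.17, 1], [[0, 0, 0], -0.17, 1]]}}

```text
t: 2.02
tool_pos: [511.2, -102.6, 238.5]
tcp_rot: [[0.721, 0.693, -0.001], [0.693, -0.721, 0.0], [-0.0, -0.001, -1.0]]
contact_force: [0.1, -0.5, 0.6]
opening: 88.1
gripper_force: 0.0
```

Request:
{"api": "send_rows", "payload": {"series": [[[0, 0, 0], -0.17, 1], [[0, 0, 0], -0.17, 1], [[0, 0, 0], -0.17, 1], [[0, 0, 0], -0.17, 1], [[0, 0, 0], -0.17, 1]]}}

```text
t: 2.65
tool_pos: [511.2, -102.7, 238.5]
tcp_rot: [[-0.045, 0.999, -0.001], [0.999, 0.045, 0.0], [0.0, -0.001, -1.0]]
contact_force: [-0.3, -0.1, 0.3]
opening: 88.1
gripper_force: 0.0
```

Request:
{"api": "send_rows", "payload": {"series": [[[0, 0, 0], -0.17, 1], [[0, 0, 0], 0, 1], [[0, 0, 0], 0, 1]]}}

```text
t: 3.02
tool_pos: [511.2, -102.8, 238.7]
tcp_rot: [[-0.204, 0.979, -0.0], [0.979, 0.204, 0.0], [0.0, -0.0, -1.0]]
contact_force: [0.3, -0.7, -0.3]
opening: 88.2
gripper_force: 0.0
```

Run:
```python
from h import *
s=env.observe();im=get_image('wrist')
cv2.imwrite('pics/w1.png',im[:,:,::-1]);np.save('w1.npy',im);np.savez('s1.npz',tool_pos=s['tool_pos'],tcp_rot=s['tcp_rot'])
print(s['t'],s['tool_pos'],s['tcp_rot'],s['joint_positions'])
```

```text
3.025 [ 511.23180194 -102.75641799  238.65440824] [[-2.04323546e-01  9.78903387e-01 -2.18577405e-04]
 [ 9.78903403e-01  2.04323568e-01  8.03184484e-05]
 [ 1.23284516e-04 -1.97555215e-04 -9.99999973e-01]] [-2.43867138e+01  1.89478596e+01  7.88027672e+01 -9.88571435e-04
  8.22626796e+01 -3.61764844e+01]
```

View pics/w1.png

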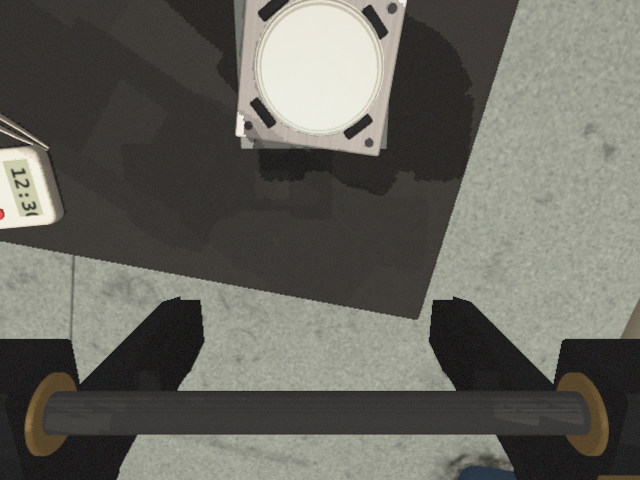

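The wrist view shows the stage's rear corners at about (238,136) and (379,155). The base's front edge runs along row 148, from x 240 to 387, so the tool is nearly square to the imager. I'll move forward to see the whole runway.

Request:
{"api": "send_rows", "payload": {"series": [[[45, 0, -15], 0, 1], [[45, 0, -15], 0, 1], [[45, 0, -15], 0, 1], [[0, 0, 0], 0, 1], [[0, 0, 0], 0, 1]]}}

```text
t: 3.7
tool_pos: [483.3, 28.9, 283.4]
tcp_rot: [[-0.207, 0.978, -0.0], [0.978, 0.207, -0.0], [-0.0, -0.0, -1.0]]
contact_force: [0.5, 0.8, -0.4]
opening: 87.9
gripper_force: 0.0
```

Run:
```python
from h import *
s=env.observe();im=get_image('wrist')
cv2.imwrite('pics/w2.png',im[:,:,::-1]);np.save('w2.npy',im);np.savez('s2.npz',tool_pos=s['tool_pos'],tcp_rot=s['tcp_rot'])
print(s['t'],s['tool_pos'])
```

```text
3.7 [483.32217103  28.91489515 283.43621715]
```

View pics/w2.png

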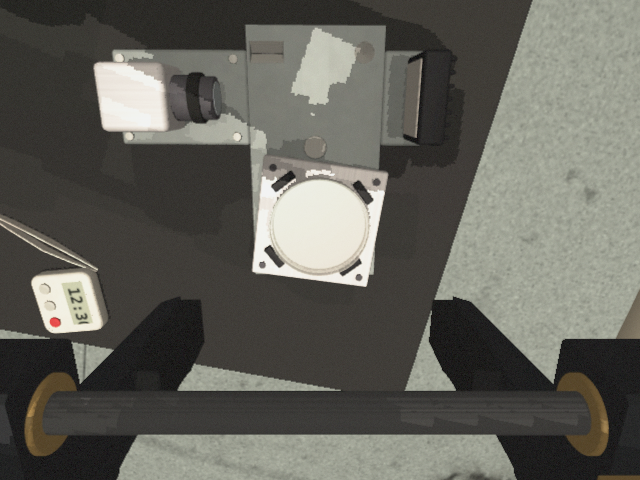

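The view now shows the whole runway. Pixel positions:
- **Base far corners:** (246,25) and (385,25)
- **Seats:** cone (364,52), groove (267,51), flat (315,147)
- **Stage corners:** (265,155), (388,172), (367,286), (253,271)

```bash
cat >> h.py <<'E'
def fit(A,B):  # B = R A + t (2D rigid)
    A=np.array(A,float)[:,:2];B=np.array(B,float)[:,:2];a=A-A.mean(0);b=B-B.mean(0)
    th=np.arctan2((a[:,0]*b[:,1]-a[:,1]*b[:,0]).sum(),(a*b).sum())
    R=np.array([[np.cos(th),-np.sin(th)],[np.sin(th),np.cos(th)]]);t=B.mean(0)-R@A.mean(0)
    return th,R,t,np.linalg.norm(A@R.T+t-B,axis=1)
SC=[(-58,58),(58,58),(58,-58),(-58,-58)]
E
python3 - <<'E'
from h import *
np.set_printoptions(precision=2,suppress=True)
s=dict(np.load('s2.npz'));im=np.load('w2.npy')
g=cv2.cvtColor(im,cv2.COLOR_RGB2GRAY)
def sub(p): return cv2.cornerSubPix(g,np.array(p,np.float32).reshape(-1,1,2),(5,5),(-1,-1),(3,50,.01)).reshape(-1,2)
b=[(246,25),(385,25)];st=[(265,155),(388,172),(367,286),(253,271)]
print(sub(b),sub(st))
W=np.r_[cast('wrist',b,16,s),cast('wrist',[(364,52),(267,51),(315,147)],16,s)]
A=[(-62,62),(62,62),(44,40),(-44,40),(0,-44)]
th,R,t,e=fit(A,W);print('imager',th,t,e)
for p in (st,sub(st)):
    T=cast('wrist',p,41,s);a,Rs,ts,e=fit(SC,T);print('stage',a,ts,e,'rel',a-th,R.T@(ts-t))
d=cast('wrist',[(320,225)],55,s)[0,:2];print('dish rel stage',Rs.T@(d-ts))
print('tool ang',np.arctan2(s['tcp_rot'][1,1],s['tcp_rot'][0,1]))
np.savez('im.npz',th=th,t=t)
E
```

```text
[[244.8   24.27]
 [385.38  25.12]] [[266.21 152.95]
 [387.7  172.6 ]
 [365.66 286.39]
 [251.74 271.04]]
imager 0.20403096311845012 [464.31 111.18] [0.77 0.61 0.32 0.67 0.13]
stage 0.07038755730402511 [490.45   0.92] [1.35 1.43 0.7  1.13] rel -0.13364340581442502 [   3.25 -113.26]
stage 0.05691485085917101 [490.     1.04] [1.77 1.89 0.74 0.8 ] rel -0.14711611225927912 [   2.84 -113.06]
dish rel stage [1.58 2.6 ]
tool ang 0.208117358350627
```

Request:
{"api": "send_rows", "payload": {"series": [[[-40, 0, 0], 0.004, 0.8], [[-40, 0, 0], 0, 0.8], [[-41, 1, 20], 0, 0.8], [[0, 0, 50], 0, 0.8], [[0, 0, 50], 0, 0.8]]}}

```text
t: 4.38
tool_pos: [508.8, -90.7, 161.8]
tcp_rot: [[-0.2, 0.98, -0.0], [0.98, 0.2, 0.0], [0.0, -0.0, -1.0]]
contact_force: [0.8, -0.6, 0.2]
opening: 70.5
gripper_force: 0.0
```

Request:
{"api": "send_rows", "payload": {"series": [[[0, 0, 50], 0, 0.8], [[0, 0, 50], 0, 0.8], [[0, 0, 30], 0, 0.8], [[0, 0, 9], 0, 0.8], [[0, 0, 0], 0, 0.8]]}}

```text
t: 5.0
tool_pos: [509.1, -89.6, 24.8]
tcp_rot: [[-0.202, 0.979, -0.0], [0.979, 0.202, 0.0], [0.0, -0.0, -1.0]]
contact_force: [0.6, -0.2, 1.0]
opening: 70.6
gripper_force: 0.0
```

Request:
{"api": "send_rows", "payload": {"series": [[[4, 0, 0], 0, 0.8], [[4, 0, 0], 0, 0.8], [[4, 0, 0], 0, 0.8]]}}

```text
t: 5.38
tool_pos: [506.7, -76.9, 25.3]
tcp_rot: [[-0.204, 0.979, 0.001], [0.979, 0.204, -0.0], [-0.001, 0.001, -1.0]]
contact_force: [-0.3, -0.6, -0.3]
opening: 70.1
gripper_force: 0.0
```

Request:
{"api": "send_rows", "payload": {"series": [[[4, 0, 0], 0, 0.8], [[4, 0, 0], 0, 0.8]]}}

```text
t: 5.62
tool_pos: [505.3, -69.3, 25.0]
tcp_rot: [[-0.204, 0.979, 0.001], [0.979, 0.204, -0.0], [-0.001, 0.001, -1.0]]
contact_force: [-0.1, 0.1, 0.6]
opening: 70.5
gripper_force: 0.6
```

Request:
{"api": "send_rows", "payload": {"series": [[[4, 0, 0], 0, 0.8], [[4, 0, 0], 0, 0.8]]}}

```text
t: 5.88
tool_pos: [503.4, -61.3, 24.8]
tcp_rot: [[-0.204, 0.979, 0.0], [0.979, 0.204, -0.0], [-0.0, 0.0, -1.0]]
contact_force: [0.9, -1.4, 0.4]
opening: 70.2
gripper_force: 0.6
```

Request:
{"api": "send_rows", "payload": {"series": [[[4, 0, 0], 0, 0.8], [[4, 0, 0], 0, 0.8], [[4, 0, 0], 0, 0.8], [[4, 0, 0], 0, 0.8], [[4, 0, 0], 0, 0.8]]}}

```text
t: 6.5
tool_pos: [499.2, -41.7, 24.7]
tcp_rot: [[-0.204, 0.979, -0.0], [0.979, 0.204, 0.0], [0.0, -0.0, -1.0]]
contact_force: [0.2, -1.1, -0.2]
opening: 70.7
gripper_force: 0.7
```

Request:
{"api": "send_rows", "payload": {"series": [[[4, 0, 0], 0, 0.8], [[4, 0, 0], 0, 0.8], [[4, 0, 0], 0, 0.8], [[4, 0, 0], 0, 0.8], [[0, 0, 0], 0, 0.8]]}}

```text
t: 7.12
tool_pos: [495.8, -25.8, 24.7]
tcp_rot: [[-0.204, 0.979, -0.0], [0.979, 0.204, 0.0], [0.0, -0.0, -1.0]]
contact_force: [0.7, -0.9, -0.8]
opening: 70.7
gripper_force: 0.0
```

Run:
```python
from h import *
s=env.observe();im=get_image('wrist')
cv2.imwrite('pics/w3.png',im[:,:,::-1]);np.save('w3.npy',im);np.savez('s3.npz',tool_pos=s['tool_pos'],tcp_rot=s['tcp_rot'])
print(s['t'],s['tool_pos'])
```

```text
7.125 [495.77796987 -25.83437504  24.68722285]
```

View pics/w3.png

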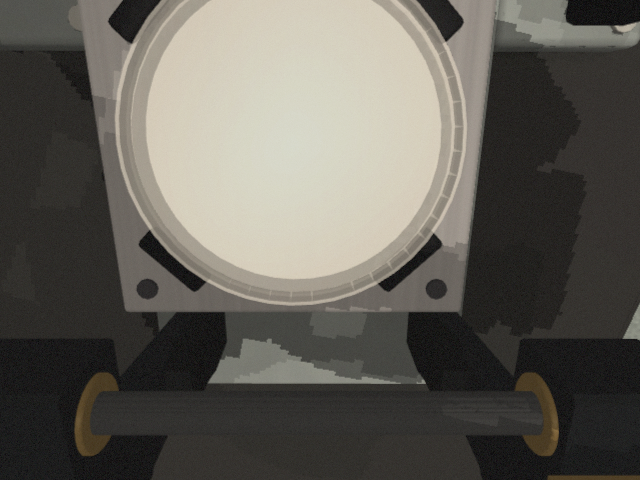

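The stage is now square to the fingers, with its rear corners at (126,311) and (464,311). The dish is in place between the pads.

Run:
```python
from h import *
np.set_printoptions(precision=2,suppress=True)
s=dict(np.load('s3.npz'));m=np.load('im.npz');th=float(m['th']);t=m['t'];R=np.array([[np.cos(th),-np.sin(th)],[np.sin(th),np.cos(th)]])
f=lambda P:(P[:,:2]-t)@R
print(f(cast('wrist',[(126,311),(464,311),(492,10),(87,10)],41,s)),f(s['tool_pos'][None]))
print('scale', proj('wrist',np.r_[[np.r_[R@[0,0]+t,41]]],s))
# base front end / wing edge z16 visible: flat-wing edge row 50 -> y=-42
print(f(cast('wrist',[(40,50),(560,50)],16,s)))
```

```text
[[ -62.94 -127.89]
 [  52.78 -127.78]
 [  50.48  -35.66]
 [ -61.05  -35.81]] [[   3.05 -140.55]]
scale [[ 308.11 -150.29]]
[[-90.98 -43.18]
 [ 84.25 -42.97]]
```

Squared up, but the stage sits about 5 mm to imager −x. I'll nudge its left side toward +x with closed fingers.

Request:
{"api": "send_rows", "payload": {"series": [[[-12, 0, 0], 0, 0.8], [[0, 0, -40], 0, 0], [[0, 0, -35], 0, 0], [[0, -49, 0], 0, 0], [[0, -49, 0], 0, 0]]}}

```text
t: 7.8
tool_pos: [401.6, -58.8, 100.0]
tcp_rot: [[-0.204, 0.979, 0.001], [0.979, 0.204, -0.001], [-0.001, 0.001, -1.0]]
contact_force: [0.0, -0.2, 0.5]
opening: 32.7
gripper_force: 0.0
```

Request:
{"api": "send_rows", "payload": {"series": [[[42, 0, 0], 0, 0], [[41, 0, 0], 0, 0], [[0, 0, 40], 0, 0], [[0, 0, 35], 0, 0], [[0, 0, 0], 0, 0]]}}

```text
t: 8.43
tool_pos: [384.9, 23.0, 23.6]
tcp_rot: [[-0.203, 0.979, -0.004], [0.979, 0.203, 0.001], [0.002, -0.004, -1.0]]
contact_force: [-0.4, 0.6, 0.8]
opening: 0.3
gripper_force: 0.0
```

```bash
cat > look.py <<'E'
import sys
from h import *
n=sys.argv[1]
s=env.observe();im=get_image('wrist')
cv2.imwrite(f'pics/{n}.png',im[:,:,::-1]);np.savez(f'{n}.npz',tool_pos=s['tool_pos'],tcp_rot=s['tcp_rot'])
m=np.load('im.npz');th=float(m['th']);t=m['t'];R=np.array([[np.cos(th),-np.sin(th)],[np.sin(th),np.cos(th)]])
print(s['t'],(s['tool_pos'][:2]-t)@R,s['tool_pos'][2],s['contact_force'],s['opening'])
E
python3 look.py w4
```

```text
8.425 [-95.64826079 -70.26278646] 23.62272868667638 [-0.36386231  0.55983607  0.76403674] 0.29024785557207616
```

View pics/w4.png

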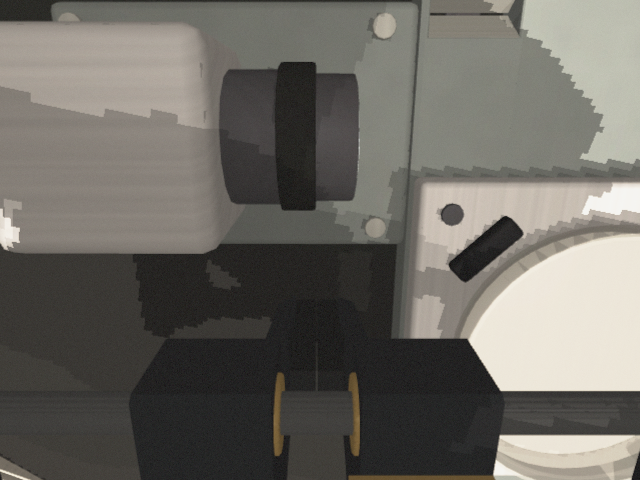

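The closed fingers sit left of the stage. The stage's front-left corner is at about (413,179), and the runway's left edge runs from (420,10) to (411,160).

```bash
cat >> h.py <<'E'
def toim(n,uv,z):
    s=dict(np.load(f'{n}.npz'));m=np.load('im.npz');th=float(m['th']);R=np.array([[np.cos(th),-np.sin(th)],[np.sin(th),np.cos(th)]])
    return (cast('wrist',uv,z,s)[:,:2]-m['t'])@R
E
python3 - <<'E'
from h import *
np.set_printoptions(precision=1,suppress=True)
print('edge',toim('w4',[(413,179),(405,335)],41))
print('base',toim('w4',[(420,10),(411,160),(250,243),(53,3),(415,3)],16),'groove',toim('w4',[(429,13)],16))
E
```

```text
edge [[-66.8 -12. ]
 [-65.7 -66.2]]
base [[ -62.7   39.1]
 [ -62.3   -9.3]
 [-122.   -41. ]
 [-182.2   41.2]
 [ -64.5   41.1]] groove [[-59.7  38.2]]
```

Request:
{"api": "send_rows", "payload": {"series": [[[0, 4, 0], 0, 0], [[0, 4, 0], 0, 0], [[0, 4, 0], 0, 0], [[0, 3, 0], 0, 0], [[0, 3, 0], 0, 0]]}}

```text
t: 9.1
tool_pos: [403.2, 27.0, 24.8]
tcp_rot: [[-0.204, 0.979, -0.001], [0.979, 0.204, 0.0], [0.0, -0.001, -1.0]]
contact_force: [-1.7, -0.5, 0.4]
opening: 0.1
gripper_force: 0.8
```

Request:
{"api": "send_rows", "payload": {"series": [[[0, 0, 0], 0, 0]]}}

```text
t: 9.22
tool_pos: [403.4, 27.0, 24.7]
tcp_rot: [[-0.204, 0.979, 0.0], [0.979, 0.204, -0.0], [-0.0, 0.0, -1.0]]
contact_force: [-0.7, -0.8, 0.2]
opening: 0.7
gripper_force: 0.0
```

```bash
python3 look.py w5
```

```text
9.225 [-76.7045067  -70.11026466] 24.7424211926577 [-0.66941288 -0.82106456  0.20361772] 0.694872855412539
```

View pics/w5.png

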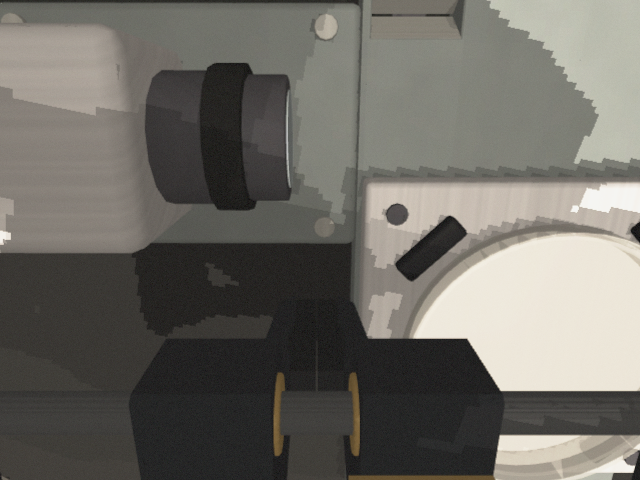

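The fingers now touch the plate. Its front-left corner is at about (364,180), and the runway edge runs along columns 363 to 357.

Run:
```python
from h import *
np.set_printoptions(precision=1,suppress=True)
for n,e,b in (('w4',[(413,181),(408,260),(405,335)],[(420,10),(415,90),(411,160)]),('w5',[(364,181),(358,260),(353,335)],[(363,10),(360,90),(358,160)])):
    im=cv2.cvtColor(cv2.imread(f'pics/{n}.png'),6).astype(float)
    for r in (210,260,290):
        g=np.abs(np.gradient(cv2.GaussianBlur(im[r-4:r+5],(3,3),0).mean(0))); c0=e[1][0]; k=[int(x) for x in np.argsort(g[c0-25:c0+25])[::-1][:6]+c0-25]
        print(n,r,k)
    print(toim(n,e,41)[:,0],toim(n,b,16)[:,0])
print(toim('w5',[(396,214)],41),toim('w4',[(452,214)],41),toim('w3',[(147,289),(436,289)],41))
```

```text
w4 210 [420, 419, 421, 418, 422, 423]
w4 260 [416, 395, 415, 396, 417, 418]
w4 290 [394, 393, 402, 401, 413, 395]
[-66.7 -66.5 -65.7] [-62.7 -62.6 -62.3]
w5 210 [366, 365, 367, 364, 382, 356]
w5 260 [375, 351, 374, 376, 350, 352]
w5 290 [350, 349, 351, 353, 354, 363]
[-62.8 -63.9 -64.7] [-62.3 -62.5 -62.4]Traceback (most recent call last):
  File "<stdin>", line 9, in <module>
  File "h.py", line 24, in toim
    s=dict(np.load(f'{n}.npz'));m=np.load('im.npz');th=float(m['th']);R=np.array([[np.cos(th),-np.sin(th)],[np.sin(th),np.cos(th)]])
           ~~~~~~~^^^^^^^^^^^^
    fid = stack.enter_context(open(os.fspath(file), "rb"))
                              ~~~~^^^^^^^^^^^^^^^^^^^^^^^
FileNotFoundError: [Errno 2] No such file or directory: 'w3.npz'
```

```bash
cp s3.npz w3.npz; cp s2.npz w2.npz
python3 - <<'E'
from h import *
np.set_printoptions(precision=1,suppress=True)
print(toim('w5',[(396.5,214)],41),toim('w4',[(452,214)],41),toim('w3',[(147,289),(436,289)],41))
print('w2',toim('w2',[(273,167),(376,182),(359,278),(262,265)],41))
E
```

```text
[[-52.1 -23.1]] [[-53.7 -23. ]] [[ -54.7 -119.7]
 [  42.5 -119.6]]
w2 [[ -38.5  -59.7]
 [  56.5  -73.1]
 [  44.1 -169.4]
 [ -52.  -155.9]]
```

Using the corner screws as a reference, the stage is still about 3 mm short sideways. I'll push on by 3 mm, then go back to the rear.

Request:
{"api": "send_rows", "payload": {"series": [[[0, 1.5, 0], 0, 0], [[0, 1.5, 0], 0, 0], [[0, 0, 0], 0, 0], [[0, 0, 0], 0, 0]]}}

```text
t: 9.78
tool_pos: [406.3, 27.5, 24.8]
tcp_rot: [[-0.204, 0.979, 0.0], [0.979, 0.204, -0.0], [-0.0, 0.0, -1.0]]
contact_force: [0.0, 0.0, 0.8]
opening: 0.9
gripper_force: 0.0
```

```bash
python3 look.py w6
python3 - <<'E'
from h import *
a=cv2.imread('pics/w5.png',0);b=cv2.imread('pics/w6.png',0)
T=a[202:227,384:409]
r=cv2.matchTemplate(b[190:240,350:450],T,cv2.TM_CCOEFF_NORMED);_,v,_,p=cv2.minMaxLoc(r)
u=(350+p[0]+12.5,190+p[1]+12);print(v,u,toim('w6',[u],41))
T=a[10:45,310:345];r=cv2.matchTemplate(b[:60,280:370],T,cv2.TM_CCOEFF_NORMED);print(cv2.minMaxLoc(r),'bolt exp shift',p)
print(toim('w5',[(326,27)],16))
E
```

```text
9.775 [-73.74307563 -70.1876621 ] 24.77410321224103 [0.01939181 0.04082724 0.75813398] 0.8516265069280908
0.9658557772636414 (395.5, 214) [[-49.46312635 -23.24098476]]
(-0.39943864941596985, 0.977162778377533, (52, 19), (21, 10)) bolt exp shift (33, 12)
[[-74.41396681  34.36867355]]
```

Request:
{"api": "send_rows", "payload": {"series": [[[0, -12, 0], 0, 0], [[0, 0, -40], 0, 0], [[0, 0, -35], 0, 0], [[-43, 0, 0], 0, 0.8], [[-42, 0, 0], 0, 0.8]]}}

```text
t: 10.45
tool_pos: [411.2, -59.0, 100.1]
tcp_rot: [[-0.205, 0.979, 0.001], [0.979, 0.205, -0.0], [-0.001, 0.001, -1.0]]
contact_force: [0.0, 0.1, -0.2]
opening: 18.2
gripper_force: 0.0
```

Request:
{"api": "send_rows", "payload": {"series": [[[0, 43, 0], 0, 0.8], [[0, 43, 0], 0, 0.8], [[0, 0, 40], 0, 0.8], [[0, 0, 35], 0, 0.8], [[0, 0, 0], 0, 0.8]]}}

```text
t: 11.08
tool_pos: [494.1, -40.3, 23.1]
tcp_rot: [[-0.203, 0.979, -0.005], [0.979, 0.203, 0.002], [0.003, -0.005, -1.0]]
contact_force: [1.0, 0.1, 1.3]
opening: 68.3
gripper_force: 0.0
```

Request:
{"api": "send_rows", "payload": {"series": [[[4, 0, 0], 0, 0.8], [[4, 0, 0], 0, 0.8], [[4, 0, 0], 0, 0.8], [[4, 0, 0], 0, 0.8], [[4, 0, 0], 0, 0.8]]}}

```text
t: 11.7
tool_pos: [492.1, -20.9, 25.1]
tcp_rot: [[-0.204, 0.979, 0.001], [0.979, 0.204, -0.0], [-0.001, 0.001, -1.0]]
contact_force: [0.5, -0.8, 1.8]
opening: 70.2
gripper_force: 0.8
```

Request:
{"api": "send_rows", "payload": {"series": [[[4, 0, 0], 0, 0.8], [[4, 0, 0], 0, 0.8], [[4, 0, 0], 0, 0.8], [[4, 0, 0], 0, 0.8], [[4, 0, 0], 0, 0.8]]}}

```text
t: 12.32
tool_pos: [487.7, -1.2, 24.7]
tcp_rot: [[-0.204, 0.979, -0.0], [0.979, 0.204, 0.0], [0.0, -0.0, -1.0]]
contact_force: [0.2, -0.9, 1.5]
opening: 70.8
gripper_force: 0.8
```

Request:
{"api": "send_rows", "payload": {"series": [[[4, 0, 0], 0, 0.8], [[4, 0, 0], 0, 0.8], [[4, 0, 0], 0, 0.8], [[4, 0, 0], 0, 0.8], [[0, 0, 0], 0, 0.8]]}}

```text
t: 12.95
tool_pos: [484.2, 14.7, 24.6]
tcp_rot: [[-0.204, 0.979, -0.001], [0.979, 0.204, 0.0], [0.001, -0.001, -1.0]]
contact_force: [0.8, -0.4, -0.6]
opening: 70.8
gripper_force: 0.0
```

```bash
python3 look.py w7
```

```text
12.95 [-8.02571065e-02 -9.85322564e+01] 24.634422462016918 [ 0.76978645 -0.42906382 -0.62261883] 70.82291666623645
```

View pics/w7.png

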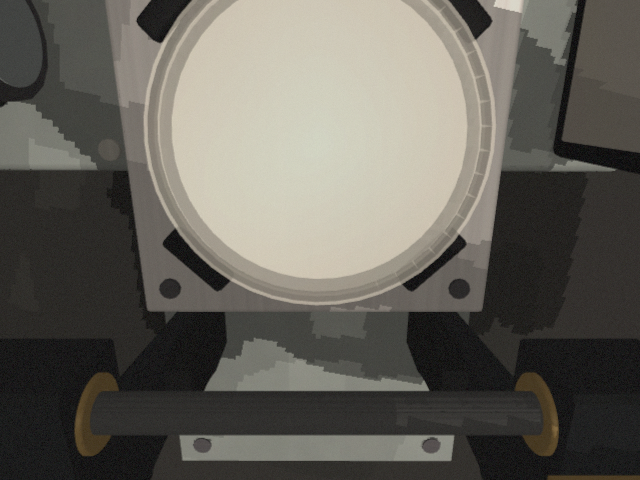

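The stage is square, with its rear screws at (170,288) and (459,288). The runway's open end shows its corners at about (182,460) and (452,460).

Run:
```python
from h import *
np.set_printoptions(precision=1,suppress=True)
print('screws',toim('w7',[(170,288),(459,288),(148,310),(483,310)],41),'base end',toim('w7',[(182,460),(452,460)],16),'wing',toim('w7',[(60,170),(540,170)],16))
```

```text
screws [[-50.1 -77.3]
 [ 47.  -77.1]
 [-58.5 -85.5]
 [ 56.1 -85.3]] base end [[ -63.1 -175.6]
 [  62.1 -175.5]] wing [[-94.8 -41.5]
 [ 81.  -41.3]]
```

It is centred within 1 mm and 27 mm short. Next comes the slow final push.

Request:
{"api": "send_rows", "payload": {"series": [[[4, 0, 0], 0, 0.8], [[4, 0, 0], 0, 0.8], [[4, 0, 0], 0, 0.8], [[3, 0, 0], 0, 0.8], [[3, 0, 0], 0, 0.8]]}}

```text
t: 13.62
tool_pos: [480.8, 32.1, 24.7]
tcp_rot: [[-0.204, 0.979, -0.0], [0.979, 0.204, 0.0], [0.0, -0.0, -1.0]]
contact_force: [-0.3, -1.7, -0.4]
opening: 70.6
gripper_force: 0.5
```

Request:
{"api": "send_rows", "payload": {"series": [[[1.5, 0, 0], 0, 0.8], [[1.5, 0, 0], 0, 0.8], [[1, 0, 0], 0, 0.8], [[1, 0, 0], 0, 0.8], [[0, 0, 0], 0, 0.8]]}}

```text
t: 14.25
tool_pos: [479.8, 36.8, 24.8]
tcp_rot: [[-0.204, 0.979, -0.0], [0.979, 0.204, 0.0], [0.0, 0.0, -1.0]]
contact_force: [-0.1, 0.6, -0.7]
opening: 70.5
gripper_force: 0.0
```

```bash
python3 look.py w8
```

```text
14.25 [  0.11324369 -75.96987537] 24.77758794995656 [-0.10003449  0.636866   -0.66410924] 70.47428633105211
```

View pics/w8.png

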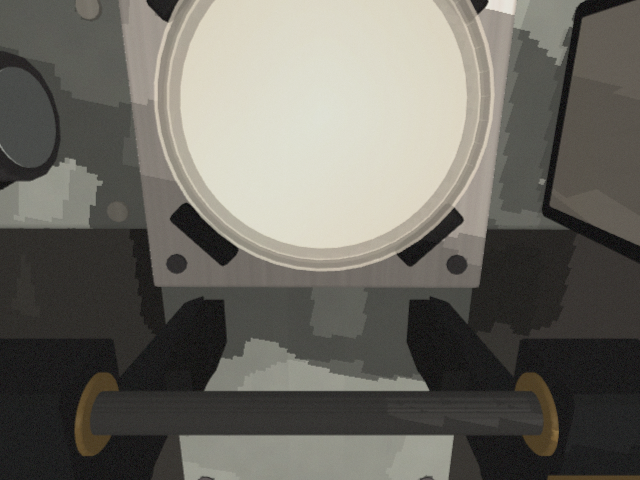

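The plate has moved ahead of the fingers and looks smaller. Its screws are at (177,264) and (457,264), 280 px apart against 289 before, so it has dropped. I'll check the position, then back off.

Request:
{"api": "send_rows", "payload": {"series": [[[-20, 0, 0], 0, 0.8], [[-40, 0, 0], 0, 0.8], [[-40, 0, -20], 0, 0.8], [[0, 0, -60], 0, 0.8], [[0, 0, -60], 0, 0.8]]}}

```text
t: 14.92
tool_pos: [499.9, -61.7, 166.2]
tcp_rot: [[-0.202, 0.979, -0.001], [0.979, 0.202, 0.0], [0.001, -0.001, -1.0]]
contact_force: [0.6, -0.6, -1.1]
opening: 70.5
gripper_force: 0.0
```

Request:
{"api": "send_rows", "payload": {"series": [[[45, 0, -60], 0, 0.8], [[45, 0, -60], 0, 0.8], [[40, 0, 0], 0, 0.8], [[0, 0, 0], 0, 0.8], [[0, 0, 0], 0, 0.8]]}}

```text
t: 15.55
tool_pos: [476.8, 51.0, 264.4]
tcp_rot: [[-0.204, 0.979, -0.001], [0.979, 0.204, -0.0], [0.0, -0.001, -1.0]]
contact_force: [0.4, -0.9, 0.2]
opening: 70.8
gripper_force: 0.0
```

```bash
python3 look.py w9
python3 - <<'E'
from h import *
np.set_printoptions(precision=1,suppress=True)
print('w8 @34.4',toim('w8',[(177,264),(457,264),(155,287),(481,287)],34.4),'wing',toim('w8',[(60,229),(540,229)],16))
E
```

```text
15.55 [ 1.17787544e-02 -6.14236962e+01] 264.3951392150803 [ 0.44478502 -0.94203491  0.21196414] 70.81723444765527
w8 @34.4 [[-49.  -48.6]
 [ 48.1 -48.6]
 [-57.7 -57.3]
 [ 57.4 -57.3]] wing [[-98.8 -41.4]
 [ 85.  -41.3]]
```

View pics/w9.png

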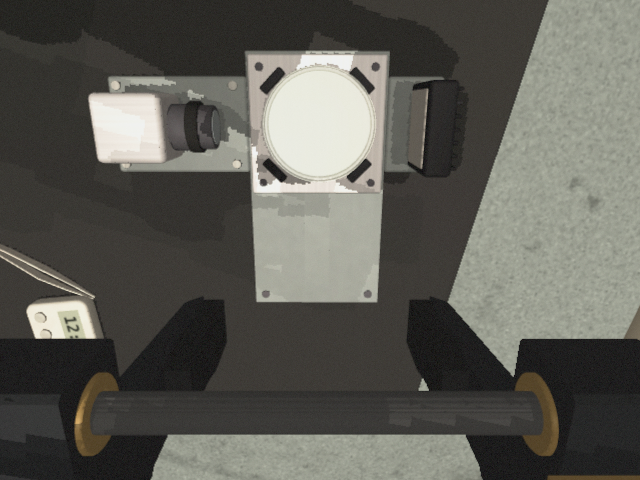

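The screws match home height and position to within 0.5 mm: 97.1 mm spacing at z = 34.4, centred at about (−0.4, 0). The dish lies between the four pads and the arm is clear, so I'll hand in the job.

```bash
python3 -c "
from station import env
print(env.job_done())"
```

```text
the job is handed in; nothing more can be done
None
```

I slid the stage home and handed the job in; the camera showed it dropped and within about 0.5 mm of home, with the dish between its pads and the arm clear, but no verdict came back.

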